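# Close a spice jar: press in the shaker insert, click the lid home and hold it down

## Robot

A 6-joint arm with a two-finger parallel gripper is mounted at the origin on the work surface. World frame = base frame: x ahead of the robot, y to its left, z up, the work surface at z = 0. Lengths are in m, angles in rad, forces in N, time in s.
With the tool pointing down it reaches from about 0.375 to 0.975 m from the base axis. Payload 3.8 kg.
Tool frame: the origin (TCP) lies at the very end of the fingers, on their centre line; the grasp point (between the pads) lies 19 mm behind it; z points along the fingers, y is the line along which they close (so a half turn about z gives the same grasp; the last joint's range is limited). The gripper opens to 85 mm and grips with 20 to 120 N. Pads are 22 mm wide; open, the fingers measure 114 mm over their backs; the gripper's body (76 mm by 85 mm) begins 54 mm behind the grasp point. The pads swing forward as they close: fully open they stand 13 mm farther back than shut.
Start: joints at [1.098, 0.264, 1.604, -0, 1.274, -0.037], TCP at [0.285, 0.612, 0.231] pointing down, gripper open.
Joint ranges: [-2.63, 2.63], [-0.94, 2.18], [0.31, 2.57], [-1.31, 4.45], [0, 2.66], [-2.55, 2.55]. Speed limits (rad/s): [2.57, 2.57, 3.14, 3.14, 3.14, 3.14].

## Interface

Orientations are given as a rotation vector (axis times angle).
In Python, from workcell import bot gives the robot as it stands.
- The arm moves only by the shell command python3 -m creep 'ROWS' [FORCE]. ROWS is JSON, a list of rows, each a list of 5 numbers: the shift along the tool's x, y, z in units of 0.05 m (1.0 is 0.05 m), then the turn about the tool's z in units of 0.1 rad (1.0 is 0.1 rad), then the opening, from 0 (shut) to 1 (fully open). In form: [[tx, ty, tz, spin, hand], ...]. A call has 1 to 20 rows; each row shifts and turns the commanded pose from where the row before left it, along the tool's axes as they then stand; what a row does not reach is not made up. A row lasts 1/8 s, in which the tool goes at most 62.5 mm and 10.7 degrees, less where a joint would pass 70% of its speed; a pose out of reach is approached as far as the arm can. A call with a number of a shift or a turn outside -1 to 1 is refused whole. A call with a gripper value outside its range is refused whole. The fingers move at their own pace and stop on an object; FORCE is the grip in N (left out, the last holds). Time passes only in rows, so rows that do not move let the fingers close. It gives the time, the measured TCP pose, the force, the opening and the grip force at its end, in the units of the state.
- bot.read_state(): the state, without advancing time (a new reading comes with each control period).
- bot.read_camera(name): name is "side" or "top" or "wrist"; returns a dict with "pixels" (400x640x3 uint8, red, green, blue), "vfov" (degrees; the focal length in pixels is half the picture's height over the tangent of half this angle, whatever the lens; pixels are square), "cx", "cy" (the principal point, pixels), "world_to_cam" (4x4, takes a point from world to camera coordinates). Camera axes: x right, y down, z forward; pixel columns grow to the right and rows downward; lengths in m; the calibration is good to about 2 mm. A picture is of the moment at which its call begins. There is no depth.
- bot.finish_job(): hands the job in; it is judged then, once.
Trained networks look in a picture, given as the dict that the camera call returned (one of the last four; its "shot" number tells which), for a name from the list of things; names that differ only in an ending like _2 or _b are one class to them, and where a whole thing is asked for, a point or a joint stands for the part that bears it (a point fixed in the world has none). Each returns a list of dicts, best first, with "score" (0 to 1); they miss things now and then, are a little off and sometimes report something else, mostly with a low value. They report only what shows in the picture. A call takes as long as a camera call. They do not tell look-alikes from the thing itself.
- bot.look_for(target, picture): "bbox" ([left, top, right, bottom] in pixels, round what is visible of it).
- bot.regions_of(target, picture): "mask" (400x640 bool, what is visible of it) and "bbox" ([left, top, right, bottom] in pixels, round what is visible of it).
The state is a dict: "time": time; "q": joint angles; "joint_vel": joint speeds; "joint_torque": joint torques, N m; "tool_pos": TCP position; "tcp_rot": TCP orientation; "wrist_force": force on the tool from outside, world axes, zero at the start; "torque": the same for the moment, N m; "width": opening from 0.0 (shut) to 1.0 (fully open); "grip_force": force on a finger pad.
Only numpy, scipy, OpenCV 4.12 (cv2) and the standard library are available. Lean on these libraries where they do the work, as an engineer would, in place of code of your own. Each camera call takes 0.05 s, during which the arm holds its last target. There are 200 camera calls.

## Task

Close the open spice jar standing in the white nest: set the pink shaker insert plug-down in its mouth and press it in until its flange sits level on the rim, then set the gold lid on top, press it straight down until it snaps home, and keep pressing. Finish like that, still bearing down firmly on the snapped lid so that its seal can take; leave the closed jars and the label roll where they stand.

Things in the scene. Friction and masses are not known exactly. Their poses are not given: they have to be found in the camera images.
- nest: Capping nest: white plastic block 110 x 110 x 26 mm, screwed to the steel bench, with a round pocket 72.5 mm wide and 20 mm deep, its floor 6 mm above the bench. Origin: centre of its underside.
- jar: Open clear jar with yellow spice, loose in the nest's pocket (it can lift out, 1 mm of play), 0.22 to 0.42 kg: body 70 mm across and 70 mm tall, narrowing to a straight neck 47 mm across outside, 42 mm inside, 22 mm high, its rim 100 mm above the base. Origin: centre of its underside, z up its axis; yaw is of no account.
- jar_mouth (a point): Centre of the open mouth, level with the rim, 100 mm above the jar's origin. Six springy ribs inside the mouth grip the insert's plug: merely set down, the insert stops about 3 mm above its seat, tipped some 6 degrees if off-centre, and takes 2 to 7 N to press in.
- jar_snap (a point): Middle of the neck 10 mm below the rim, where six small springy nubs stand out all round to a circle 56 mm across (their tops 7 mm below the rim). The bead inside the lid snaps over them.
- board: Blue parts board 240 x 120 x 8 mm, fixed on the bench; insert and lid lie on it, either way round, one towards each end. Origin: centre of its underside; x along its length.
- insert: Pink plastic shaker insert, loose, 30 g, 12 mm tall, plug-down on the board: a perforated flange 49 mm across (straight edge 7 to 10 mm above its underside, bevelled above) over a plug 39 mm across, 7 mm deep, with a tapered foot. Origin: centre of the plug's underside, z up; yaw is of no account. Home, its flange lies on the rim and its origin is 93 mm above the jar's.
- insert_top (a point): Centre of the insert's flat perforated top, 12 mm above its origin; 5 mm above the jar's rim when pressed home.
- lid: Gold press-on lid, loose, 50 g, open side down on the board: 63 mm across, 26 mm tall, straight skirt. Inside it is 57 mm wide low down, with a bead 2.5 mm above the lower edge that leaves a 52 mm opening. Origin: centre of its lower edge, z towards the flat top; yaw is of no account. Merely set on, it rests on the nubs with its origin 91.6 mm above the jar's.
- lid_top (a point): Centre of the lid's flat top, 26 mm above its origin. Resting unsnapped it is 17.6 mm above the jar's rim; 8 to 15 N on the middle carries it over the nubs, the force drops to almost nothing, then it bears on the insert, 10 mm above the rim, and the force rises again. Pressed off the middle, it snaps on one side first.
- closed_jar1: Filled jar with its gold lid on, loose, 70 mm across, 110 mm tall, standing near the nest: leave it. Origin: centre of its underside.
- closed_jar2: A second such closed jar: leave it. Origin: centre of its underside.
- label_roll: Roll of blank labels, 90 mm across, 40 mm tall, lying flat beyond the board: leave it. Origin: centre of its underside.
Things that resemble listed ones, but are neither listed nor needed, are in the scene too. There is more than one size of the insert; the one meant has the size given above.

How it is judged:
On the way, in this order (a step that is already met when the one before it is completed fails the run):
1. the insert is pressed home, level on the jar's rim, the lid not yet on (z of insert in the frame of jar between 0.0915 and 0.0945 m and angle between the z axis of insert and the z axis of jar, either way round below 0.05 rad and horizontal distance between insert and jar below 0.004 m and horizontal distance between jar and nest below 0.006 m and z of jar in the frame of nest below 0.01 m and angle between jar's own z axis and vertical below 0.06 rad and distance between lid and jar above 0.12 m), for 0.2 s.
2. the lid has snapped home, level, and is being pressed down (z of insert in the frame of jar between 0.0915 and 0.0945 m and angle between the z axis of each of insert, lid and the z axis of jar, either way round below 0.05 rad and horizontal distance between each of insert, lid and jar below 0.004 m and z of lid in the frame of jar between 0.0815 and 0.0853 m and contact force between the fingers and lid above 5 N and contact force between lid and insert above 6 N), for 0.3 s.
At the end, for the whole second after the job is handed in: Jar upright in the nest; insert home and level (origin 91.5-94.5 mm above the jar's); lid snapped home and level (origin 81.5-85.3 mm above the jar's), both within 4 mm of its axis and 0.05 rad; fingers bear on the lid with over 5 N, lid on insert with over 6 N; bystanders within 30 mm (all of step 2 and horizontal distance between jar and nest below 0.006 m and z of jar in the frame of nest below 0.01 m and angle between jar's own z axis and vertical below 0.06 rad and linear speed of each of lid, jar below 0.02 m/s and distance of each of closed_jar1, closed_jar2, label_roll from where it was at the start of the episode below 0.03 m); the arm keeps its last pose, push and grip.
It fails at once if a closed jar or the label roll is pushed away or knocked over (distance of any of closed_jar1, closed_jar2, label_roll from where it was at the start of the episode above 0.03 m or angle between any of closed_jar1, closed_jar2, label_roll's own z axis and vertical above 0.4 rad).
It also fails if it takes over 54 s, if anything falls off the work surface, if the arm or the gripper's body presses on something with over 40 N, if the wrist force passes 120 N, or if a joint passes its speed limit or range.

## Working session

There is one attempt and no reset: what is moved stays moved. The work goes in short steps, Python scripts to look and compute and a shell command to move; the robot and the scene stay as the last step left them, time stands still between calls to the robot, and variables do not carry over. Pictures are saved under pics/ and viewed, at most 10 in all, crops included, and the job is handed in when it is done.

```bash
mkdir -p pics
cat > h.py <<'E'
import numpy as np, cv2
from workcell import bot
def K(p):
    f=200/np.tan(np.radians(p['vfov'])/2); return f,p['cx'],p['cy']
def ray(p,u,v,z):
    f,cx,cy=K(p); T=np.array(p['world_to_cam']); R=T[:3,:3]; c=-R.T@T[:3,3]
    d=R.T@np.array([(u-cx)/f,(v-cy)/f,1]); return c+d*(z-c[2])/d[2]
def proj(p,X):
    f,cx,cy=K(p); T=np.array(p['world_to_cam']); q=T[:3,:3]@np.array(X)+T[:3,3]; return f*q[0]/q[2]+cx,f*q[1]/q[2]+cy
def save(n,im,s=1):
    cv2.imwrite('pics/'+n,cv2.resize(im[:,:,::-1],None,fx=s,fy=s,interpolation=cv2.INTER_CUBIC))
E
python3 - <<'E'
from h import *
s=bot.read_state(); print({k:np.round(v,3) for k,v in s.items()})
for n in ['top','side']:
    p=bot.read_camera(n); save(n+'0.png',p['pixels']); T=np.array(p['world_to_cam']); print(n,np.round(-T[:3,:3].T@T[:3,3],3),[k for k in p])
    for t,z in [('nest',.026),('jar',.106),('board',.008),('insert',.018),('lid',.034),('closed_jar1',.11),('label_roll',.04)]:
        for r in bot.look_for(t,p):
            b=np.array(r['bbox']); print(t,round(r['score'],2),np.round(b),np.round(ray(p,(b[0]+b[2])/2,(b[1]+b[3])/2,z),3))
E
```

```text
{'time': np.float64(0.0), 'q': array([ 1.098,  0.265,  1.605, -0.   ,  1.274, -0.037]), 'joint_vel': array([-0.   ,  0.001, -0.001, -0.001,  0.   , -0.   ]), 'joint_torque': array([-0.0000e+00, -5.1512e+01, -3.6731e+01, -0.0000e+00,  1.3000e-02,
       -0.0000e+00]), 'tool_pos': array([0.285, 0.611, 0.23 ]), 'tcp_rot': array([-6.790e-01, -3.067e+00,  3.000e-03]), 'wrist_force': array([0.367, 1.041, 0.217]), 'torque': array([ 0.037, -0.033,  0.01 ]), 'grip_force': np.float64(0.0), 'width': np.float64(0.997)}
top [0.52  0.004 1.   ] ['pixels', 'vfov', 'cx', 'cy', 'world_to_cam', 'shot']
jar 0.9 [205. 210. 245. 248.] [0.56  0.166 0.106]
jar 0.49 [398. 204. 419. 228.] [ 0.587 -0.189  0.106]
board 0.74 [367. 186. 433. 304.] [ 0.532 -0.191  0.008]
board 0.15 [393. 139. 437. 182.] [ 0.717 -0.227  0.008]
insert 0.94 [399. 202. 419. 226.] [ 0.598 -0.21   0.018]
insert 0.63 [450. 188. 466. 203.] [ 0.638 -0.317  0.018]
insert 0.47 [458. 231. 471. 247.] [ 0.545 -0.329  0.018]
lid 0.92 [390. 259. 420. 294.] [ 0.465 -0.196  0.034]
closed_jar1 0.74 [167. 154. 212. 193.] [0.667 0.237 0.11 ]
closed_j
[... 219 characters left out ...]
. 179.] [0.558 0.148 0.026]
nest 0.21 [248. 267. 382. 331.] [ 0.54  -0.217  0.026]
jar 0.85 [270. 114. 303. 160.] [0.549 0.127 0.106]
jar 0.29 [333. 119. 367. 179.] [0.668 0.067 0.106]
board 0.57 [243. 266. 385. 331.] [ 0.54  -0.206  0.008]
insert 0.81 [324. 358. 343. 376.] [ 0.544 -0.338  0.018]
insert 0.72 [331. 281. 358. 304.] [ 0.594 -0.21   0.018]
insert 0.57 [380. 340. 403. 355.] [ 0.644 -0.325  0.018]
lid 0.79 [250. 277. 287. 317.] [ 0.462 -0.203  0.034]
closed_jar1 0.91 [334. 120. 365. 175.] [0.667 0.067 0.11 ]
closed_jar1 0.8 [318.  87. 351. 144.] [0.662 0.177 0.11 ]
label_roll 0.95 [388. 261. 441. 314.] [ 0.711 -0.236  0.04 ]
label_roll 0.3 [276. 115. 308. 162.] [0.57  0.201 0.04 ]
```

View pics/top0.png

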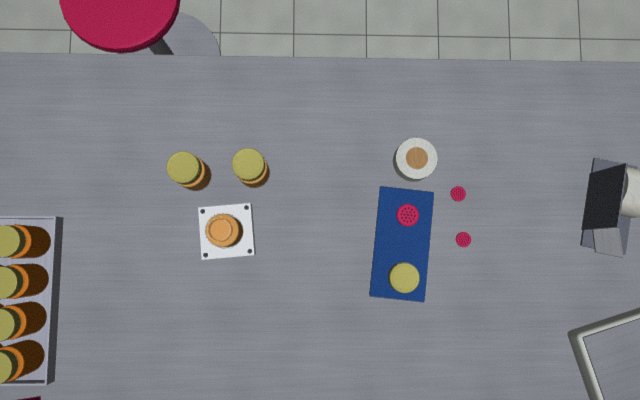

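View pics/side0.png

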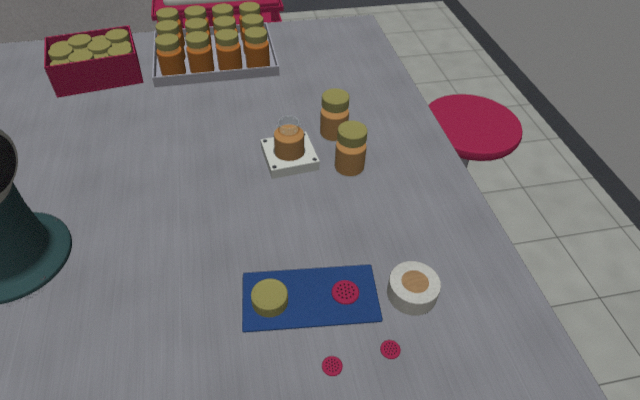

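Top view: open jar in the nest at (222,231), closed jars at (184,167) and (249,164), board with the lid at (405,278). Three pink inserts: (408,215) on the board, about 22 px; (458,194) and (463,239) on the bench, about 15 px. The one on the board fits, being the largest and lying on the board. I'll confirm it in a wrist crop before grasping.

```bash
python3 -m creep '[[0,0,0,-1,1],[0,0,0,-1,1],[0,0,0,-1,1],[0,0,0,-1,1],[0,0,0,-0.4,1]]'; python3 -m creep '[[-0.35,-0.92,0,0,1],[-0.35,-0.92,0,0,1],[-0.35,-0.92,0,0,1],[-0.35,-0.92,0,0,1],[-0.35,-0.92,0,0,1],[-0.35,-0.92,0,0,1],[-0.35,-0.92,0,0,1],[-0.35,-0.92,0,0,1],[-0.35,-0.92,0,0,1],[-0.35,-0.92,0,0,1],[-0.35,-0.92,0,0,1],[-0.35,-0.92,0,0,1],[-0.35,-0.92,0,0,1],[-0.35,-0.92,0,0,1],[-0.35,-0.92,0,0,1],[-0.3,-0.92,0,0,1],[-0.3,-0.92,0,0,1],[-0.3,-0.9,0,0,1],[0,0,0,0,1],[0,0,0,0,1]]'
python3 - <<'E'
from h import *
s=bot.read_state(); print({k:np.round(s[k],3) for k in ['time','q','tool_pos','tcp_rot','wrist_force']})
p=bot.read_camera('wrist'); save('w1.png',p['pixels']); T=np.array(p['world_to_cam']); print(np.round(-T[:3,:3].T@T[:3,3],3),K(p))
for t,z in [('insert',.016),('lid',.034)]:
    for r in bot.regions_of(t,p):
        m=r['mask'].astype(np.uint8); c=max(cv2.findContours(m,0,2)[0],key=cv2.contourArea); e=cv2.fitEllipse(c); P=[ray(p,*q[0],z)[:2] for q in c]
        (cc,rr)=cv2.minEnclosingCircle(np.float32(P)); print(t,round(r['score'],2),np.round(r['bbox']),np.round(e[0],1),np.round(ray(p,*e[0],z),4),'D',round(2*rr,4))
E
```

```text
time: 1.42
tool_pos: [0.2849, 0.6119, 0.2313]
tcp_rot: [-0.009, 3.142, 0.0]
wrist_force: [0.7, 0.3, -0.4]
width: 0.996
grip_force: 0.0
time: 3.92
tool_pos: [0.5956, -0.2135, 0.231]
tcp_rot: [0.006, -3.141, -0.001]
wrist_force: [-0.4, 0.3, 0.2]
width: 1.001
grip_force: 0.0
{'time': np.float64(3.925), 'q': array([-3.840e-01,  1.860e-01,  1.699e+00,  1.000e-03,  1.258e+00,
       -1.958e+00]), 'tool_pos': array([ 0.596, -0.213,  0.231]), 'tcp_rot': array([ 6.000e-03, -3.141e+00, -1.000e-03]), 'wrist_force': array([-0.411,  0.317,  0.162])}
[ 0.512 -0.214  0.373] (np.float64(320.47267358287536), 318.32923657084336, 195.80355422491849)
insert 0.94 [303. 145. 345. 185.] [323.7 164. ] [ 0.5957 -0.2067  0.016 ] D 0.0499
insert 0.75 [215. 190. 244. 212.] [229.5 200. ] [ 0.6395 -0.3178  0.016 ] D 0.0325
insert 0.56 [201. 100. 231. 133.] [213.5 116.2] [ 0.5429 -0.3268  0.016 ] D 0.0331
lid 0.59 [303.   1. 373.  69.] [337.6  31.6] [ 0.4625 -0.1949  0.034 ] D 0.0641
```

View pics/w1.png

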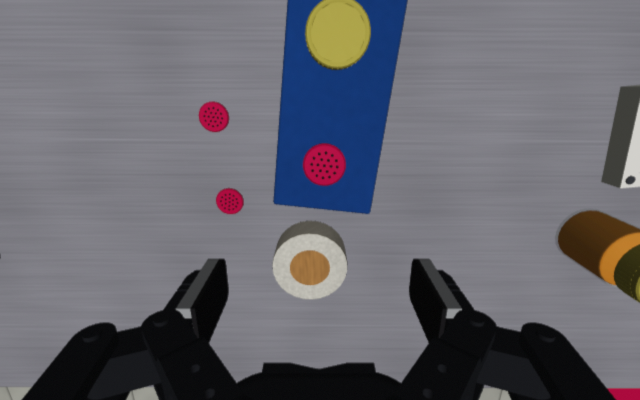

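The picture shows the pink insert on the board at (324,164), measuring 49.9 mm across. The two on the bench, at (214,116) and (230,201), measure 33 mm. So the one on the board is meant; I'll check it in a crop while lowering.

```bash
python3 -m creep '[[0,0.11,0.8,0,0.7],[0,0,0.9,0,0.7],[0,0,0.9,0,0.7],[0,0,0.8,0,0.7],[0,0,0.4,0,0.7],[0,0,0,0,0.7],[0,0,0,0,0.7]]'
python3 - <<'E'
from h import *
p=bot.read_camera('wrist'); a=p['pixels'][130:400,140:500]; save('c1.png',a,2)
for t,z in [('insert',.016)]:
    for r in bot.regions_of(t,p)[:3]:
        m=r['mask'].astype(np.uint8); c=max(cv2.findContours(m,0,2)[0],key=cv2.contourArea); P=[ray(p,*q[0],z)[:2] for q in c]
        (cc,rr)=cv2.minEnclosingCircle(np.float32(P)); print(t,round(r['score'],2),np.round(r['bbox']),np.round(cc,4),'D',round(2*rr,4))
E
```

```text
time: 4.95
tool_pos: [0.5975, -0.2086, 0.0433]
tcp_rot: [-0.007, 3.139, -0.002]
wrist_force: [0.2, 0.3, 0.6]
width: 0.704
grip_force: 0.0
insert 0.91 [122. 272. 176. 310.] [ 0.6359 -0.3149] D 0.0339
insert 0.8 [ 73. 112. 135. 173.] [ 0.5423 -0.3232] D 0.0332
```

View pics/c1.png

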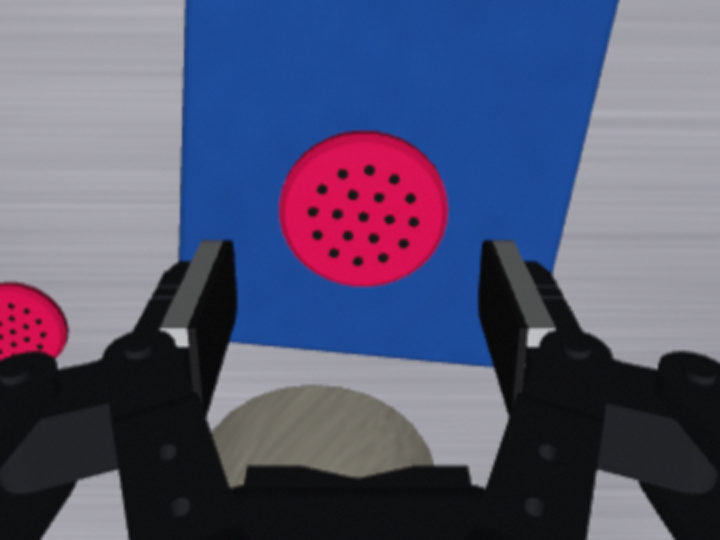

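The crop shows the perforated 49 mm insert centred at picture pixel (321,235), between the open fingers. It is the one I want.

```bash
cat >> h.py <<'E'
def pink(p,z):
    a=p['pixels'].astype(int); m=((a[:,:,0]>150)&(a[:,:,1]<90)&(a[:,:,2]<150)).astype(np.uint8)
    for c in cv2.findContours(m,0,1)[0]:
        if cv2.contourArea(c)>300:
            P=np.float32([ray(p,*q[0],z)[:2] for q in c]); e=cv2.fitEllipse(P*1000); print('pink',np.round(cv2.boundingRect(c)),np.round(e[0],1),np.round(e[1],1))
E
python3 -m creep '[[0,0,0.4,0,0.7],[0,0,0.3,0,0.7],[0,0,0,0,0.7],[0,0,0,0,0.7]]'
python3 - <<'E'
from h import *
p=bot.read_camera('wrist'); pink(p,.018); print(bot.read_state()['tool_pos'])
E
```

```text
time: 5.55
tool_pos: [0.5953, -0.2081, 0.0056]
tcp_rot: [0.007, -3.14, -0.001]
wrist_force: [-0.2, 0.7, -0.6]
width: 0.699
grip_force: 0.0
pink [ 81 315  44  40] [ 628.  -317.6] [13.3 30.2]
pink [270 229 103  90] [ 595.6 -206.6] [48.  48.3]
pink [  8 124  76  73] [ 541.4 -320.4] [29.9 30.1]
[ 0.5955932  -0.20819857  0.0059637 ]
```

```bash
python3 -m creep '[[0,0.03,0,0,0.6],[0,0,0,0,0],[0,0,0,0,0],[0,0,0,0,0]]' 25; python3 -m creep '[[0,0,-0.1,0,0],[0,0,-0.4,0,0],[0,0,-0.5,0,0],[0,0,0,0,0],[0,0,0,0,0]]'
python3 - <<'E'
from h import *
p=bot.read_camera('wrist'); s=bot.read_state(); z=s['tool_pos'][2]; print(s['tool_pos'],s['width']); pink(p,z+.012)
save('w2.png',p['pixels'])
E
```

```text
time: 6.1
tool_pos: [0.5962, -0.2068, 0.0068]
tcp_rot: [-0.007, 3.141, -0.0]
wrist_force: [-1.0, 0.8, 3.9]
width: 0.549
grip_force: 25.7
time: 6.72
tool_pos: [0.5958, -0.2068, 0.0564]
tcp_rot: [-0.007, 3.141, -0.0]
wrist_force: [-0.4, 0.2, -0.5]
width: 0.551
grip_force: 25.8
[ 0.59521406 -0.20655844  0.05563498] 0.5438995593525247
pink [131 265  47  40] [ 602.1 -284.9] [21.9 22.1]
pink [269 227 100  90] [ 595.5 -206.4] [47.3 48.4]
pink [ 84 114  56  55] [ 533.8 -291.1] [22.  22.2]
```

View pics/w2.png

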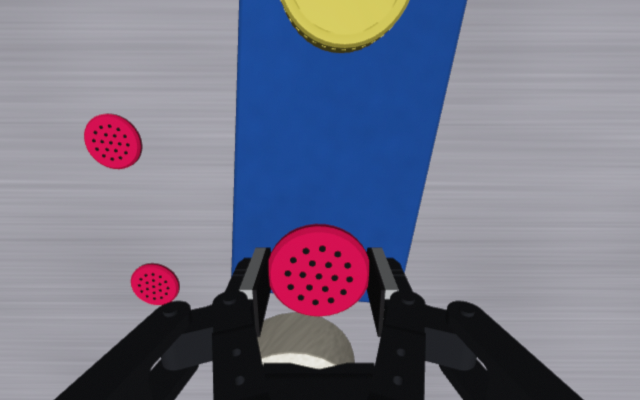

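The insert is held level between the pads at (319,270), centred on the TCP.

```bash
python3 -m creep '[[0,0.2,-0.8,0,0],[0.1,0.6,-0.9,0,0],[0.1,0.8,-0.9,0,0],[0.1,0.9,-0.8,0,0],[0.1,0.9,0,0,0],[0.1,0.9,0,0,0],[0.1,0.9,0,0,0],[0.1,0.9,0,0,0],[0.1,0.7,0,0,0],[0,0.3,0,0,0],[0,0,0,0,0],[0,0,0,0,0]]'
python3 - <<'E'
from h import *
p=bot.read_camera('wrist'); s=bot.read_state(); z=s['tool_pos'][2]; print(s['tool_pos'],s['width']); pink(p,z+.012)
save('w3.png',p['pixels'])
for q in (p,bot.read_camera('top')):
  for t,zz in [('nest',.026),('jar',.07)]:
    for r in bot.regions_of(t,q)[:2]:
        m=r['mask'].astype(np.uint8); c=max(cv2.findContours(m,0,2)[0],key=cv2.contourArea); R=cv2.minAreaRect(c); print(t,round(r['score'],2),np.round(r['bbox']),np.round(R[0]),np.round(ray(q,*R[0],zz),4))
E
```

```text
time: 8.28
tool_pos: [0.5545, 0.147, 0.2258]
tcp_rot: [0.006, -3.141, 0.001]
wrist_force: [-0.4, 0.2, 0.3]
width: 0.551
grip_force: 26.0
[0.55452468 0.14682205 0.22595517] 0.5494113967471316
pink [271 232  96  84] [554.7 147.4] [44.7 44.9]
nest 0.73 [292. 114. 397. 219.] [349. 168.] [0.5554 0.1812 0.026 ]
jar 0.66 [315. 141. 392. 219.] [350. 181.] [0.5571 0.1782 0.07  ]
jar 0.18 [266. 293. 326. 345.] [292. 323.] [0.7263 0.1176 0.07  ]
nest 0.69 [225. 203. 255. 254.] [240. 246.] [0.5282 0.1499 0.026 ]
jar 0.55 [227. 234. 243. 248.] [234. 242.] [0.5363 0.1545 0.07  ]
jar 0.23 [387. 260. 421. 294.] [404. 278.] [ 0.4655 -0.1854  0.07  ]
```

View pics/w3.png

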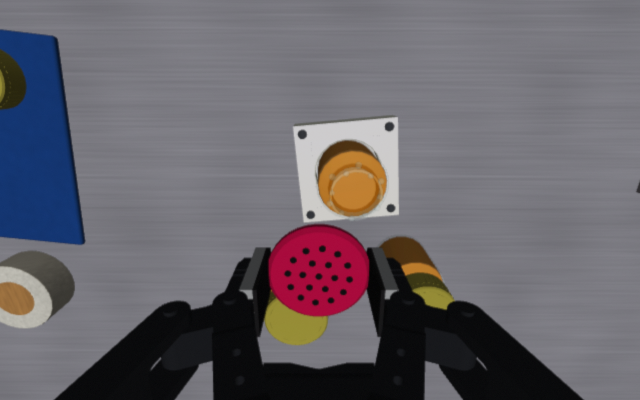

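The wrist view shows the nest's screw heads near (302,134), (389,127), (391,208) and (310,215), the jar mouth near (356,192), and closed jars at (297,320) and (435,295).

```bash
cat >> h.py <<'E'
def dots(p,box,near=None):
    # dark screw heads on the white nest top -> nest centre at z=.026
    x0,y0,x1,y1=box; a=p['pixels'][y0:y1,x0:x1].astype(int); g=a.max(2)
    n,l,st,ce=cv2.connectedComponentsWithStats((g<90).astype(np.uint8))
    out=[]
    for i in range(1,n):
        if 15<st[i,4]<400 and max(st[i,2:4])<2*min(st[i,2:4]): 
            c=ce[i]+[x0,y0]; out.append(c); print(np.round(c,1),st[i,4],np.round(ray(p,*c,.026)[:2],4))
    return out
E
python3 - <<'E'
from h import *
p=bot.read_camera('wrist'); d=dots(p,(285,110,405,226))
q=bot.read_camera('top'); dots(q,(190,195,262,265))
q=bot.read_camera('side'); dots(q,(255,125,325,182))
E
```

```text
[388.4 125.8] 54 [0.5101 0.2213]
[301.3 133.5] 51 [0.5185 0.1296]
[389.9 207.2] 42 [0.6017 0.2298]
[309.8 213.9] 40 [0.6102 0.138 ]
[252.1 226.5] 129 [0.5693 0.1251]
[213.3 258.5] 249 [0.5021 0.2045]
```

```bash
python3 -m creep '[[-0.11,0.33,0,0,0],[0,0.32,0,0,0],[0,0,0.6,0,0],[0,0,0.6,0,0],[0,0,0.6,0,0],[0,0,0,0,0],[0,0,0,0,0]]'
python3 - <<'E'
from h import *
p=bot.read_camera('wrist'); s=bot.read_state(); print(s['tool_pos'],s['wrist_force']); z=s['tool_pos'][2]; pink(p,z+.012)
d=dots(p,(180,80,480,260))
save('w4.png',p['pixels'][100:400,180:460],2)
E
```

```text
time: 9.6
tool_pos: [0.5604, 0.1815, 0.1373]
tcp_rot: [-0.008, 3.14, 0.001]
wrist_force: [1.1, -0.4, -0.1]
width: 0.553
grip_force: 26.0
[0.56094105 0.18143039 0.13796329] [ 0.34557469 -0.1991972  -0.34210354]
pink [271 232  96  84] [560.3 181.9] [44.5 44.6]
[368.9 131.3] 107 [0.5101 0.2213]
[252.2 141.8] 103 [0.5187 0.1295]
[372.5 237.2] 79 [0.6017 0.2296]
[261.8 252. ] 301 [0.6167 0.1319]
[321.8 248.5] 34 [0.613  0.1853]
[305.5 250.5] 32 [0.615  0.1708]
[337.2 253.7] 33 [0.6182 0.199 ]
```

View pics/w4.png

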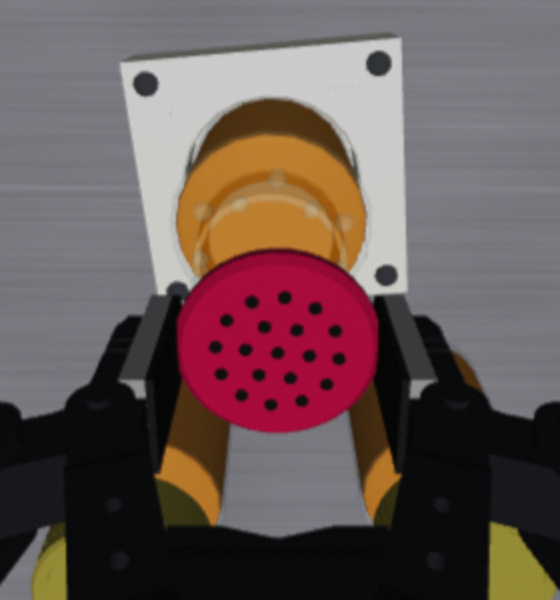

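The insert is 1.8 mm to +y of the jar axis. I'll correct that and lower it.

```bash
python3 -m creep '[[0,-0.036,0.2,0,0],[0,0,0.2,0,0],[0,0,0.2,0,0],[0,0,0,0,0],[0,0,0,0,0]]';python3 -m creep '[[0,0,0.06,0,0],[0,0,0.04,0,0],[0,0,0,0,0]]';python3 -m creep '[[0,0,0.04,0,0],[0,0,0,0,0]]'
```

```text
time: 10.28
tool_pos: [0.5598, 0.1787, 0.1062]
tcp_rot: [0.006, -3.141, 0.0]
wrist_force: [0.7, 0.8, -0.5]
width: 0.548
grip_force: 26.0
time: 10.65
tool_pos: [0.5602, 0.1791, 0.1016]
tcp_rot: [-0.007, 3.141, 0.001]
wrist_force: [0.4, 0.7, 0.2]
width: 0.547
grip_force: 26.8
time: 10.9
tool_pos: [0.5602, 0.1791, 0.0997]
tcp_rot: [-0.007, 3.141, 0.001]
wrist_force: [1.4, 2.9, 2.3]
width: 0.549
grip_force: 27.6
```

Contact made; press on while gripped.

```bash
python3 -m creep '[[0,0,0.04,0,0],[0,0,0,0,0],[0,0,0,0,0]]';python3 -m creep '[[0,0,0.03,0,0],[0,0,0,0,0],[0,0,0,0,0]]';python3 -m creep '[[0,0,0.03,0,0],[0,0,0,0,0],[0,0,0,0,0]]'
```

```text
time: 11.28
tool_pos: [0.5603, 0.1791, 0.0979]
tcp_rot: [-0.006, 3.14, 0.001]
wrist_force: [0.9, 2.3, 5.6]
width: 0.551
grip_force: 28.9
time: 11.65
tool_pos: [0.5604, 0.1792, 0.0977]
tcp_rot: [-0.007, 3.14, 0.001]
wrist_force: [-3.4, 1.7, 12.4]
width: 0.55
grip_force: 29.4
time: 12.02
tool_pos: [0.5606, 0.1792, 0.0976]
tcp_rot: [-0.007, 3.14, 0.001]
wrist_force: [-5.8, 1.0, 19.0]
width: 0.55
grip_force: 29.9
```

```bash
python3 -m creep '[[0,0,-0.06,0,0],[0,0,0,0,0.75],[0,0,0,0,0.75],[0,0,-0.5,0,0.75],[0,0,-0.8,0,0.4],[0,0,0,0,0],[0,0,0,0,0],[0,0,0,0,0]]'
python3 - <<'E'
from h import *
p=bot.read_camera('wrist'); s=bot.read_state(); print(s['tool_pos'],s['wrist_force']); pink(p,.106+.0015); pink(p,.111)
save('w5.png',p['pixels'][100:400,180:460],2)
E
```

```text
time: 13.02
tool_pos: [0.5584, 0.1783, 0.1602]
tcp_rot: [0.007, -3.138, 0.002]
wrist_force: [1.3, -0.3, 0.0]
width: -0.002
grip_force: 0.0
[0.55851051 0.17834759 0.1603472 ] [ 0.01154677 -0.01881618  0.0064909 ]
pink [286 192  70  63] [560.5 179.9] [42.8 47.1]
pink [286 192  70  63] [558.9 179.9] [42.1 46.2]
```

View pics/w5.png

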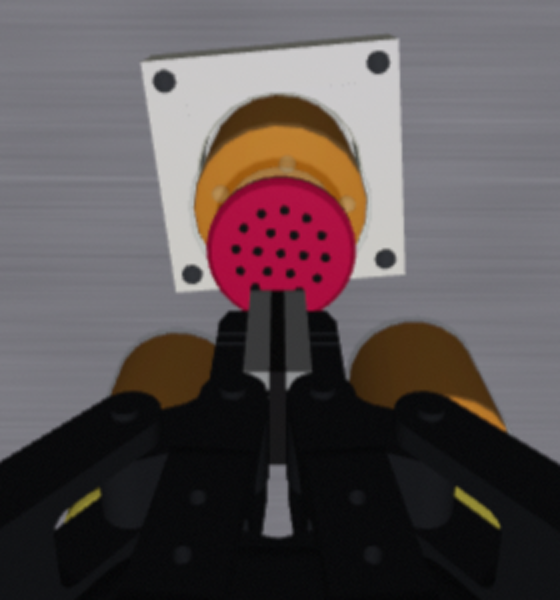

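The insert sits centred in the mouth at crop (282,245), looking level, with the fingers shut above it. I'll press on its middle to be sure.

```bash
python3 -m creep '[[0,0.02,0.5,0,0],[0,0,0.36,0,0],[0,0,0,0,0],[0,0,0,0,0]]';python3 -m creep '[[0,0,0.1,0,0],[0,0,0,0,0],[0,0,0,0,0]]';python3 -m creep '[[0,0,0.05,0,0],[0,0,0,0,0]]'
```

```text
time: 13.58
tool_pos: [0.5599, 0.1798, 0.1193]
tcp_rot: [0.007, -3.142, 0.0]
wrist_force: [-0.3, 0.4, 0.2]
width: 0.001
grip_force: 0.0
time: 13.95
tool_pos: [0.56, 0.1798, 0.1146]
tcp_rot: [-0.007, 3.141, 0.0]
wrist_force: [0.0, -0.7, -0.9]
width: 0.001
grip_force: 0.0
time: 14.2
tool_pos: [0.5596, 0.1797, 0.1116]
tcp_rot: [0.007, -3.141, 0.0]
wrist_force: [0.7, -0.0, 0.1]
width: -0.005
grip_force: 0.0
```

```bash
python3 -m creep '[[0,0,0.05,0,0],[0,0,0,0,0],[0,0,0,0,0]]';python3 -m creep '[[0,0,0.04,0,0],[0,0,0,0,0],[0,0,0,0,0]]'
```

```text
time: 14.58
tool_pos: [0.5604, 0.18, 0.111]
tcp_rot: [-0.007, 3.14, 0.001]
wrist_force: [-3.8, -0.7, 8.4]
width: -0.002
grip_force: 4.1
time: 14.95
tool_pos: [0.5608, 0.1801, 0.111]
tcp_rot: [-0.007, 3.139, 0.001]
wrist_force: [-6.9, -1.8, 16.8]
width: 0.002
grip_force: 8.7
```

Top of the insert is firm at z 0.111, exactly home. Now the lid.

```bash
python3 -m creep '[[0,0,-0.5,0,0],[0,0,-0.9,0,0.2],[0.1,-0.4,-0.5,0,0.95],[0.25,-0.8,0,0,0.95],[0.25,-0.9,0,0,0.95],[0.25,-0.9,0,0,0.95],[0.25,-0.9,0,0,0.95],[0.25,-0.9,0,0,0.95],[0.25,-0.9,0,0,0.95],[0.25,-0.9,0,0,0.95],[0.1,-0.6,0,0,0.95],[0,-0.3,0,0,0.95],[0,0,0.4,0,0.95],[0,0,0,0,0.95],[0,0,0,0,0.95]]'
cat >> h.py <<'E'
def gold(p,z):
    for r in bot.regions_of('lid',p)[:3]:
        m=r['mask'].astype(np.uint8); c=max(cv2.findContours(m,0,1)[0],key=cv2.contourArea)
        if len(c)<8: continue
        P=np.float32([ray(p,*q[0],z)[:2] for q in c]); e=cv2.fitEllipse(P*1000); print('lid',round(r['score'],2),np.round(r['bbox']),np.round(e[0],1),np.round(e[1],1))
E
python3 - <<'E'
from h import *
p=bot.read_camera('wrist'); s=bot.read_state(); print(s['tool_pos'],s['wrist_force']); gold(p,.034)
a=cv2.cvtColor(p['pixels'],cv2.COLOR_RGB2HSV); m=((a[:,:,0]>20)&(a[:,:,0]<35)&(a[:,:,1]>90)&(a[:,:,2]>130)).astype(np.uint8)
for c in cv2.findContours(m,0,1)[0]:
    if cv2.contourArea(c)>800:
        P=np.float32([ray(p,*q[0],.034)[:2] for q in cv2.convexHull(c)]); e=cv2.fitEllipse(P*1000); print(cv2.boundingRect(c),np.round(e[0],1),np.round(e[1],1))
E
```

```text
time: 16.82
tool_pos: [0.4642, -0.1951, 0.1825]
tcp_rot: [-0.008, 3.142, 0.0]
wrist_force: [0.4, -0.2, 0.2]
width: 0.952
grip_force: 0.0
[ 0.46440409 -0.19528894  0.1828761 ] [ 0.33389675  0.32449037 -0.67705939]
lid 0.86 [284. 138. 353. 210.] [ 460.8 -194.8] [61.7 65.8]
(286, 147, 65, 62) [ 462.7 -194.9] [60.5 60.9]
```

```bash
python3 -m creep '[[0.02,0,0.8,0,0.92],[0,0,0.9,0,0.92],[0,0,0.9,0,0.92],[0,0,0.5,0,0.92],[0,0,0,0,0.92],[0,0,0,0,0.92]]'; python3 -m creep '[[0,0,0.3,0,0.9],[0,0,0,0,0.9],[0,0,0,0,0.7],[0,0,0,0,0.5],[0,0,0,0,0.5],[0,0,0,0,0.5]]' 40
```

```text
time: 17.68
tool_pos: [0.4642, -0.1961, 0.0287]
tcp_rot: [-0.007, 3.139, -0.002]
wrist_force: [-0.5, 0.2, 0.9]
width: 0.92
grip_force: 0.0
time: 18.42
tool_pos: [0.463, -0.1958, 0.013]
tcp_rot: [-0.007, 3.141, -0.0]
wrist_force: [-2.6, 1.5, 5.7]
width: 0.732
grip_force: 43.9
```

```bash
python3 -m creep '[[0,0,-0.2,0,0.5],[0,0,-0.6,0,0.5],[0,0,-0.9,0,0.5],[-0.1,0.3,-0.9,0,0.5],[-0.2,0.7,-0.9,0,0.5],[-0.22,0.8,-0.24,0,0.5],[-0.24,0.9,0,0,0.5],[-0.24,0.9,0,0,0.5],[-0.24,0.9,0,0,0.5],[-0.24,0.9,0,0,0.5],[-0.24,0.9,0,0,0.5],[-0.2,0.7,0,0,0.5],[-0.02,0.5,0,0,0.5],[0,0,0.4,0,0.5],[0,0,0.5,0,0.5],[0,0,0,0,0.5],[0,0,0,0,0.5]]'
python3 - <<'E'
from h import *
p=bot.read_camera('wrist'); s=bot.read_state(); print(s['tool_pos'],s['wrist_force']); z=s['tool_pos'][2]+.021; gold(p,z)
a=cv2.cvtColor(p['pixels'],cv2.COLOR_RGB2HSV); m=((a[:,:,0]>20)&(a[:,:,0]<35)&(a[:,:,1]>90)&(a[:,:,2]>130)).astype(np.uint8)
for c in cv2.findContours(m,0,1)[0]:
    if cv2.contourArea(c)>800:
        P=np.float32([ray(p,*q[0],z)[:2] for q in cv2.convexHull(c)]); e=cv2.fitEllipse(P*1000); print(cv2.boundingRect(c),np.round(e[0],1),np.round(e[1],1))
dots(p,(180,80,480,280)); pink(p,.109)
save('w6.png',p['pixels'][100:400,180:460],2)
E
```

```text
time: 20.55
tool_pos: [0.5583, 0.179, 0.1544]
tcp_rot: [0.005, -3.141, 0.0]
wrist_force: [-0.9, -0.6, -1.0]
width: 0.736
grip_force: 44.0
[0.55880817 0.17927132 0.15507042] [ 0.56271843  0.36895969 -0.5313135 ]
lid 0.58 [246. 199. 392. 343.] [553.3 179.5] [60.7 70.2]
(252, 225, 134, 116) [558.  179.3] [59.3 59.7]
[368.5 131.3] 93 [0.51   0.2212]
[259.3 141.2] 95 [0.5186 0.1295]
```

View pics/w6.png

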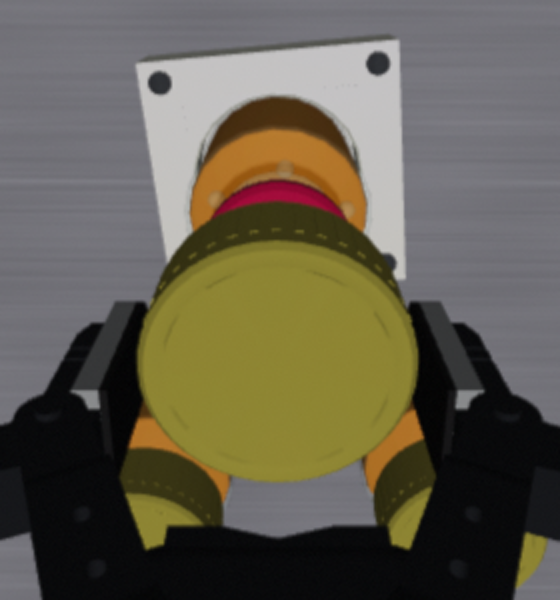

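The lid is held level, about 2 mm short in x. I'll correct that and lower it.

```bash
python3 -m creep '[[-0.04,0.01,0.4,0,0.5],[0,0,0.4,0,0.5],[0,0,0.16,0,0.5],[0,0,0,0,0.5],[0,0,0,0,0.5]]';python3 -m creep '[[0,0,0.06,0,0.5],[0,0,0,0,0.5],[0,0,0,0,0.5]]'
```

```text
time: 21.28
tool_pos: [0.5606, 0.1804, 0.1065]
tcp_rot: [-0.007, 3.141, 0.0]
wrist_force: [-0.1, 0.2, -0.5]
width: 0.738
grip_force: 44.0
time: 21.65
tool_pos: [0.5604, 0.1804, 0.1035]
tcp_rot: [-0.007, 3.141, 0.0]
wrist_force: [0.4, 0.7, -1.0]
width: 0.73
grip_force: 44.0
```

```bash
python3 -m creep '[[0,0,0.04,0,0.5],[0,0,0,0,0.5],[0,0,0,0,0.5]]'
```

```text
time: 22.02
tool_pos: [0.561, 0.18, 0.1022]
tcp_rot: [-0.007, 3.14, -0.001]
wrist_force: [0.3, -2.5, 5.7]
width: 0.734
grip_force: 44.5
```

```bash
python3 -m creep '[[0,0,0.04,0,0.5],[0,0,0,0,0.5],[0,0,0,0,0.5]]' 70;python3 -m creep '[[0,0,0.04,0,0.5],[0,0,0,0,0.5],[0,0,0,0,0.5]]';python3 -m creep '[[0,0,0.04,0,0.5],[0,0,0,0,0.5],[0,0,0,0,0.5]]'
```

```text
time: 22.4
tool_pos: [0.5615, 0.1799, 0.1014]
tcp_rot: [-0.007, 3.139, -0.001]
wrist_force: [-0.9, -3.0, 10.5]
width: 0.724
grip_force: 73.2
time: 22.78
tool_pos: [0.5613, 0.1798, 0.0993]
tcp_rot: [-0.007, 3.14, -0.001]
wrist_force: [-2.6, -2.1, 7.2]
width: 0.723
grip_force: 74.1
time: 23.15
tool_pos: [0.5603, 0.1802, 0.0953]
tcp_rot: [-0.007, 3.142, -0.0]
wrist_force: [-1.5, -1.1, 3.1]
width: 0.723
grip_force: 78.3
```

```bash
python3 -m creep '[[0,0,0.04,0,0.5],[0,0,0,0,0.5],[0,0,0,0,0.5]]';python3 -m creep '[[0,0,0.04,0,0.5],[0,0,0,0,0.5],[0,0,0,0,0.5]]'; python3 -m creep '[[0,0,0.03,0,0.5],[0,0,0,0,0.5],[0,0,0,0,0.5]]'
```

```text
time: 23.52
tool_pos: [0.5608, 0.1804, 0.0951]
tcp_rot: [-0.007, 3.141, 0.0]
wrist_force: [-3.4, -3.8, 12.0]
width: 0.717
grip_force: 79.2
time: 23.9
tool_pos: [0.5615, 0.1807, 0.095]
tcp_rot: [-0.007, 3.139, 0.001]
wrist_force: [-6.6, -3.1, 20.1]
width: 0.719
grip_force: 80.1
time: 24.28
tool_pos: [0.5621, 0.1809, 0.0949]
tcp_rot: [-0.007, 3.138, 0.002]
wrist_force: [-9.2, -4.1, 26.2]
width: 0.722
grip_force: 80.7
```

```bash
python3 -m creep '[[0.03,-0.01,0,0,0.5],[0,0,0,0,0.5],[0,0,0,0,0.5]]'
python3 - <<'E'
from h import *
p=bot.read_camera('wrist'); s=bot.read_state(); print(s['tool_pos'],s['wrist_force']); z=s['tool_pos'][2]+.021
a=cv2.cvtColor(p['pixels'],cv2.COLOR_RGB2HSV); m=((a[:,:,0]>20)&(a[:,:,0]<35)&(a[:,:,1]>90)&(a[:,:,2]>130)).astype(np.uint8)
for c in cv2.findContours(m,0,1)[0]:
    if cv2.contourArea(c)>800:
        P=np.float32([ray(p,*q[0],z)[:2] for q in cv2.convexHull(c)]); e=cv2.fitEllipse(P*1000); print(cv2.boundingRect(c),np.round(e[0],1),np.round(e[1],1))
dots(p,(180,60,480,280))
q=bot.read_camera('side'); save('f.png',np.vstack([cv2.resize(p['pixels'],(640,400))[60:400],]) ) ; cv2.imwrite('pics/f2.png',np.hstack([cv2.resize(p['pixels'][60:360,170:470],(400,400)),cv2.resize(q['pixels'][60:200,230:370],(400,400))])[:,:,::-1])
E
```

```text
time: 24.65
tool_pos: [0.5617, 0.1807, 0.0949]
tcp_rot: [-0.007, 3.135, 0.003]
wrist_force: [-6.1, -2.8, 23.3]
width: 0.72
grip_force: 80.3
[0.56171461 0.18067534 0.09487101] [-5.18376383 -3.95460883 22.38028459]
(252, 225, 134, 115) [561.4 181. ] [59.2 59.5]
[379.8 137.5] 162 [0.51   0.2212]
[240.6 149.6] 160 [0.5184 0.1295]
```

View pics/f2.png

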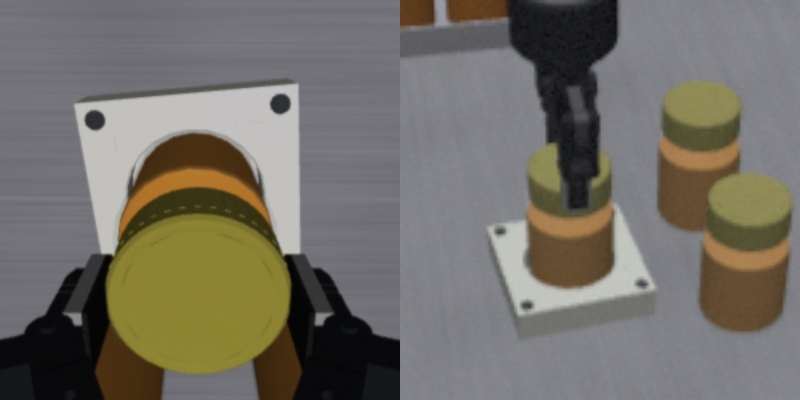

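The lid sits down on the jar, level, at the same height and colour banding as the closed jars beside it, which haven't moved. Its position in the hand is unchanged, so it did not slip. The push is about 22 N.

```bash
python3 -c "
from workcell import bot
print(bot.finish_job())"
```

```text
the job is handed in; nothing more can be done
None
```

I closed the jar and handed the job in with the gripper still pressing the snapped lid down at about 22 N; the insert is home, the lid sits level, and the closed jars and label roll were left alone. The hand-in gave no verdict.

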